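Load a spring scale with ring weights until its needle is in the band

ROBOT

A 6-joint arm with a two-finger parallel gripper is mounted at the origin on the work surface; the furniture and walls round the work are solid. World frame = base frame: x ahead of the robot, y to its left, z up, the work surface at z = 0. Lengths are in m, angles in rad, forces in N, time in s.
With the tool pointing down it reaches from about 0.275 to 0.775 m from the base axis. Payload 14.6 kg.
Tool frame: the origin (TCP) lies midway between the tips of the shut fingers; the grasp point (between the pads) lies 19 mm behind it (robot.grasp_offset is the distance from the TCP to the grasp point, in m); z points along the fingers, y is the line along which they close (so a half turn about z gives the same grasp; the last joint's range is limited). The gripper opens to 85 mm and grips with 20 to 120 N. Pads are 22 mm wide; open, the fingers measure 114 mm over their backs; the gripper's body (76 mm by 85 mm) begins 54 mm behind the grasp point. The pads swing forward as they close: fully open they stand 13 mm farther back than shut.
Start: joints at [1.035, 0.263, -0.048, 1.259, 0, 1.415], TCP at [0.195, 0.487, 0.203] pointing down, gripper open.
Joint ranges: [-2.65, 2.65], [-0.89, 1.7], [-1.18, 1.37], [-2.13, 2.11], [-1.35, 1.29], [-3.14, 3.14]. Speed limits (rad/s): [1.89, 1.89, 2.57, 2.79, 3.14, 3.14].

INTERFACE

Orientations are given as a unit quaternion [x, y, z, w].
In Python, from cell import status, snapshot, get_calibration, robot gives the robot as it stands. The module is installed in compiled form; this text tells all that it offers.
- The arm moves only by the tool arm_command, never from a script. Its argument "steps" is a list of rows, each an object with "offset": the shift along the world's x, y, z in units of 400 mm (1.0 is 400 mm), a list of three; "rot": the turn, a rotation vector about the world's x, y, z in units of 90 degrees (1.0 is 90 degrees), a list of three. A call has 1 to 10 rows; each row is the pose to reach, as a shift and turn from the pose commanded when the call began; what a row does not reach only later rows make up. A row lasts 1/12 s, in which the tool goes at most 41.7 mm and 7.16 degrees, less where a joint would pass 70% of its speed; a pose out of reach is approached as far as the arm can. A call with a number of a shift or a turn outside -1 to 1 is refused whole. A call with a gripper value outside its range is refused whole. "grip" is the closure, from 0 (fully open) to 1 (shut), set as the call begins (left out, the last holds). The fingers move at their own pace and stop on an object; "newtons" is the grip in N (left out, the last holds). Time passes only in rows, so rows that repeat a pose let the fingers close. It gives the time, the measured TCP pose, the force, the opening and the grip force at its end, in the units of the state.
- status.sense(): the state, without advancing time (a new reading comes with each control period).
- snapshot(name): name is "scene" or "top" or "wrist"; returns (picture, depth): 400x640x3 uint8, blue, green, red; 400x640 float32, m along the optical axis (not along the pixel's ray), 0 where there is no reading.
- get_calibration(name): a dict with "camera_matrix" (3x3 intrinsics, pixels), "dist_coeffs" ([k1, k2, p1, p2, k3] as OpenCV has them; the pictures are not rectified), "rvec" (rotation vector, rad) and "tvec" (3), from world to camera coordinates, as OpenCV has them. Camera axes: x right, y down, z forward; pixel columns grow to the right and rows downward; lengths in m; the calibration is good to about 2 mm. A picture is of the moment at which its call begins: read the wrist's pose just before it. get_calibration takes no time and is no camera call; for the wrist camera it gives the pose at the moment of the call.
- robot.hand_in(): hands the job in; it is judged then, once.
The state is a dict: "time": time; "q": joint angles; "dq": joint speeds; "effort": joint torques, N m; "tool_pos": TCP position; "eef_rot": TCP orientation; "force": force on the tool from outside, world axes, zero at the start; "ft_torque": the same for the moment, N m; "width": finger opening in m; "finger_force": force on a finger pad.
Only numpy, scipy, OpenCV 4.12 (cv2) and the standard library are available. Lean on these libraries where they do the work, as an engineer would, in place of code of your own. Each camera call takes 0.05 s, during which the arm holds its last target. There are 200 camera calls.

TASK

Load the spring scale for a pull test: pick up the steel ring weights one at a time and thread each over the upright post on the scale's pan, lowering it gently until it lies home, and stop adding as soon as the needle comes to rest in the black band of the dial. Nobody has measured where the post stands (it may be several millimetres off the middle of the scale), so feel for it with light pressure: never strike or shove the pan or post hard, and never press the needle up to the raised peg past the band. Leave the rings that are not needed and the other things on the table where they lie.

Things in the scene. Friction and masses are not known exactly. Their poses are not given: they have to be found in the camera images.
- scale: Grey spring scale: fixed housing 124 mm wide, about 230 deep with its sloped dial; origin on the table under the housing's middle, z up, -x towards the dial. Its round pan (124 mm across, 3 mm rim) floats on a 245 N/m spring and sinks straight down under load. The post with its foot stands off the housing's middle by 5 to 8 mm in an unknown direction, clamped: it does not yield sideways.
- scale_middle (a point): Point of the fixed housing, 118 mm above scale's origin: the middle axis at the height of the pedestal top at needle 0. On the pan a pedestal 32 mm across, top 8 mm above the pan's plate; on it an upright post 12 mm thick, 48 mm tall above the pedestal, flat top with 1.5 mm chamfer. Pedestal and post are lower by needle/60 metres, and off this axis as told.
- dial (a point): Centre of the round dial (100 mm across, fixed, sloped 45 degrees up towards the robot) on the scale; z out of the dial, x up along it. The needle (tip 40 mm from the centre) points left (+y) and 10 degrees up at 0 and turns clockwise. Black band: 1.32 to 1.70 rad, about straight up. Raised overload peg: 2.40 rad.
- needle (a joint): Needle angle in rad, 0 at the pan's top stop, growing clockwise by 60 rad per metre that the pan sinks. The pan has an unknown ballast of its own: the needle starts between 0.30 and 0.86 rad. Each ring adds 0.36 rad, so two or three are needed to bring it into the band of 1.32 to 1.70.
- ring_a_center (a point): Centre (half-way up, on the axis) of a plain steel ring weight lying flat on the table (the board left of the green mat is 3 mm lower than the mat at z = 0): 44 mm outside, 16 mm hole right through, 14 mm thick, 150 g; z is its axis. The four rings are alike.
- ring_b_center (a point): Centre (half-way up, on the axis) of a plain steel ring weight lying flat on the table (the board left of the green mat is 3 mm lower than the mat at z = 0): 44 mm outside, 16 mm hole right through, 14 mm thick, 150 g; z is its axis. The four rings are alike.
- ring_c_center (a point): Centre (half-way up, on the axis) of a plain steel ring weight lying flat on the table (the board left of the green mat is 3 mm lower than the mat at z = 0): 44 mm outside, 16 mm hole right through, 14 mm thick, 150 g; z is its axis. The four rings are alike.
- ring_d_center (a point): Centre (half-way up, on the axis) of a plain steel ring weight lying flat on the table (the board left of the green mat is 3 mm lower than the mat at z = 0): 44 mm outside, 16 mm hole right through, 14 mm thick, 150 g; z is its axis. The four rings are alike.
- flat_weight: Bystander: solid turned steel disc weight 50 mm across, 24 mm high, on the right; origin under its centre.
- wax_block: Bystander: beeswax block 30x46x19 mm on the left; origin under its centre.
- bobbin: Bystander: small bobbin 25 mm across, 12 mm high, behind the scale; origin under its centre.
There are look-alikes about, which are no part of the job. Leave any blue or orange look-alike of the part that bears ring_c_center alone.

How it is judged:
By the outcome, as a careful person would: the job done as asked, in the order asked, and still so for the second after the job is handed in, with the robot touching nothing.
It also fails if it takes over 67 s, if anything falls off the work surface, if the arm or the gripper's body presses on something with over 40 N, if the wrist force passes 120 N, or if a joint passes its speed limit or range.

## Working session

There is one attempt and no reset: what is moved stays moved. The work goes in short steps, Python scripts to look and compute and a tool call to move; the robot and the scene stay as the last step left them, time stands still between calls to the robot, and variables do not carry over. Pictures are saved under pics/ and viewed, at most 10 in all, crops included, and the job is handed in when it is done.

Besides the shell and the picture viewer there is one more tool, called after "Request:" as name([rows], argument=value, ...), one row to a line, values as JSON. arm_command: Moves the arm, as the interface text tells. Shifts and turns lie within -1 to 1; 1 stands for 400 mm of shift or 90 degrees of turn. Its arguments: {"type":"object","properties":{"steps":{"type":"array","items":{"type":"object","properties":{"offset":{"type":"array","items":{"type":"number","minimum":-1,"maximum":1}},"rot":{"type":"array","items":{"type":"number","minimum":-1,"maximum":1}}}}},"grip":{"type":"number"},"newtons":{"type":"number"}},"required":["steps"]}

```bash
mkdir -p pics; cat > h.py <<'E'
import numpy as np,cv2
from cell import status,snapshot,get_calibration,robot
def cloud(name,d,c=None):
    c=c or get_calibration(name)
    K=np.array(c["camera_matrix"]);D=np.array(c["dist_coeffs"])
    R=cv2.Rodrigues(np.array(c["rvec"],float))[0];t=np.array(c["tvec"],float).reshape(3)
    v,u=np.mgrid[0:400,0:640]
    n=cv2.undistortPoints(np.stack([u,v],-1).reshape(-1,1,2).astype(np.float64),K,D).reshape(400,640,2)
    P=np.dstack([n[...,0]*d,n[...,1]*d,d])
    W=(P-t)@R
    W[d==0]=np.nan
    return W
E
python3 - <<'E'
from h import *
s=status.sense();print(s)
for n in("scene","top"):
    p,d=snapshot(n);cv2.imwrite(f"pics/{n}0.png",p);np.save(f"{n}0.npy",cloud(n,d))
    print(n,get_calibration(n))
E
```

```text
{'time': 0.0, 'q': array([ 1.03470678e+00,  2.63532320e-01, -4.89612348e-02,  1.25941459e+00,
       -2.12307079e-05,  1.41550072e+00]), 'dq': array([ 0.00075035, -0.00079143,  0.00017867, -0.00067134,  0.00015246,
       -0.00017984]), 'effort': array([-3.31659729e-03, -6.37624812e+01,  3.84565723e+01,  1.37349052e-02,
       -1.76274698e-04, -9.86133202e-07]), 'tool_pos': array([0.19496163, 0.48710848, 0.20271134]), 'eef_rot': array([ 1.89248669e-01,  9.81929036e-01, -5.26619242e-04, -1.78381591e-04]), 'force': array([ 0.14543393,  0.32819119, -0.28254239]), 'ft_torque': array([-0.02304891,  0.0539015 , -0.00640538]), 'finger_force': 0.0, 'width': 0.08553158891193612}
scene {'camera_matrix': array([[488.00286024,   0.        , 318.60288059],
       [  0.        , 488.00286024, 197.40661627],
       [  0.        ,   0.        ,   1.        ]]), 'dist_coeffs': array([-0.00221367,  0.        ,  0.        ,  0.        ,  0.        ]), 'rvec': array([ 2.22472168, -0.8273932 ,  0.32548688]), 'tvec': array([-0.45393837,  0.31105393,  1.20676892])}
top {'camera_matrix': array([[396.516734  ,   0.        , 321.9500849 ],
       [  0.        , 396.516734  , 199.57718648],
       [  0.        ,   0.        ,   1.        ]]), 'dist_coeffs': array([-0.04145163,  0.        ,  0.        ,  0.        ,  0.        ]), 'rvec': array([ 2.17790141, -2.12061837,  0.21312412]), 'tvec': array([-0.04636323,  0.61204409,  1.19318028])}
```

View pics/scene0.png

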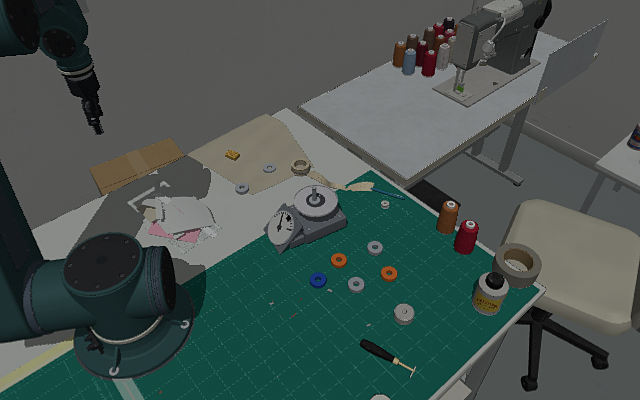

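View pics/top0.png

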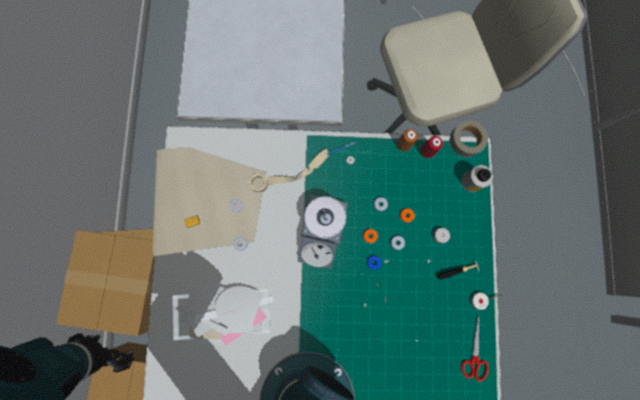

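The top view shows four plain grey rings at (380,204), (398,243), (236,204) and (240,244). Things that could be mistaken for them are orange (407,215) and (371,236), blue (374,263), the disc weight (442,235), the bobbin (351,160) and the tape ring (259,182). The scale pan is at (325,217) and its dial at (317,254).

```bash
python3 - <<'E'
from h import *
W=np.load("top0.npy");p=cv2.imread("pics/top0.png")
for n,(u,v) in dict(r1=(380,204),r2=(398,243),r3=(236,204),r4=(240,244),disc=(442,235),wax=(192,221),bob=(351,160),pan=(325,217),dial=(317,254)).items():
    w=W[v-12:v+13,u-12:u+13]
    z=w[...,2];base=np.nanpercentile(z,25) 
    if n in("pan","dial"): print(n,W[v,u].round(4));continue
    m=(z>base+.006); q=w[m]
    print(n,m.sum(),base.round(4),q.mean(0).round(4),((q.min(0)+q.max(0))/2).round(4),np.ptp(q,0).round(4),q[:,2].max().round(4))
# pan circle
z=W[...,2];roi=np.zeros(z.shape,bool);roi[185:250,295:355]=1
q=W[roi&(z>.095)&(z<.14)];
print("pan",len(q),((q.min(0)+q.max(0))/2).round(4),np.ptp(q,0).round(4),np.median(q[:,2]))
q=W[roi&(z>.14)];print("post",len(q),q.mean(0).round(4),q.max(0))
S=np.load("scene0.npy");z=S[...,2];roi=np.zeros(z.shape,bool);roi[175:255,260:360]=1
q=S[roi&(z>.14)];print("post sc",len(q),q.mean(0).round(4),q.min(0),q.max(0))
q=S[roi&(z>.1)&(z<.125)];print("pan sc",len(q),((q.min(0)+q.max(0))/2).round(4),np.ptp(q,0).round(4))
i=cv2.imread("pics/scene0.png")
a=cv2.resize(i[175:255,260:360],None,fx=5,fy=5,interpolation=cv2.INTER_CUBIC)
b=cv2.resize(p[195:275,360:415],(275,400),interpolation=cv2.INTER_CUBIC)
cv2.imwrite("pics/crop1.png",np.hstack([a,b]))
E
```

```text
r1 135 -0.0019 [ 0.6124 -0.2211  0.0122] [ 0.6136 -0.2248  0.0119] [0.0745 0.0656 0.0151] 0.0194
r2 159 -0.0021 [ 0.487  -0.2763  0.0117] [ 0.4868 -0.2807  0.0118] [0.0717 0.0787 0.0157] 0.0196
r3 134 0.0014 [0.5975 0.2435 0.0105] [0.6002 0.2447 0.0123] [0.0756 0.0762 0.0097] 0.0171
r4 188 -0.0037 [0.477  0.2268 0.0082] [0.4735 0.2274 0.009 ] [0.0712 0.0784 0.0134] 0.0157
disc 219 -0.0016 [ 0.5136 -0.4168  0.0213] [ 0.5173 -0.4245  0.0165] [0.0761 0.0794 0.024 ] 0.0285
wax 159 -0.0005 [0.5402 0.385  0.0125] [0.5429 0.3877 0.0127] [0.0674 0.0675 0.0142] 0.0198
bob 75 -0.0027 [ 0.7564 -0.1176  0.0084] [ 0.7581 -0.1246  0.01  ] [0.0784 0.0814 0.0133] 0.0167
pan [ 0.5458 -0.0369  0.1531]
dial [ 0.4434 -0.019   0.0466]
pan 826 [ 0.5533 -0.0375  0.114 ] [0.1217 0.1233 0.038 ] 0.09706130974165754
post 16 [ 0.5477 -0.0384  0.1498] [ 0.5521803  -0.03400212  0.15442743]
post sc 20 [ 0.5459 -0.0419  0.1472] [ 0.54098276 -0.04722819  0.14157518] [ 0.55275755 -0.03676973  0.153798  ]
pan sc 100 [ 0.5504 -0.0416  0.1121] [0.1193 0.1187 0.0243]
```

View pics/crop1.png

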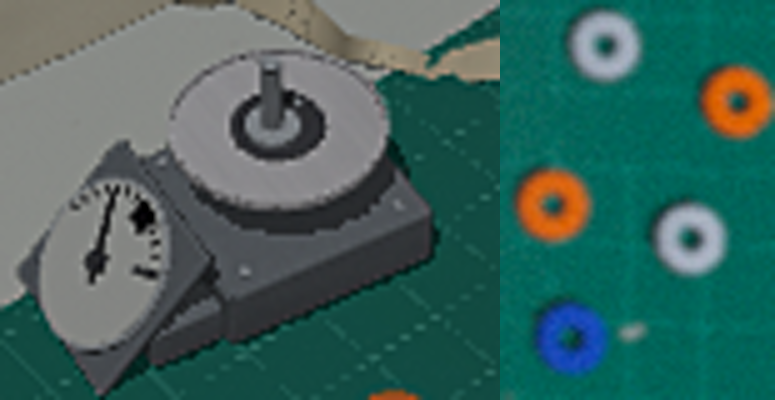

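Crop: the two rings on the mat are plain grey, the orange and blue ones are look-alikes, and the needle is left of the black band. Next I go above the nearest board ring and read the needle from a rectified dial.

```bash
cat >> h.py <<'E'
YAW=None
def dial(name,p,c0,yaw,c=None,N=300,half=.055):
    c=c or get_calibration(name)
    ex=np.array([np.cos(yaw),np.sin(yaw),0]);ez=np.array([0,0,1.])
    xd=(ex+ez)/2**.5;n=(ez-ex)/2**.5;yd=np.cross(n,xd)
    g=np.linspace(-half,half,N)
    P=c0+xd*(-g)[:,None,None]+yd*(-g)[None,:,None]   # rows: up=+xd, cols: left=+yd
    px=cv2.projectPoints(P.reshape(-1,3),np.array(c["rvec"]),np.array(c["tvec"]),np.array(c["camera_matrix"]),np.array(c["dist_coeffs"]))[0].reshape(N,N,2).astype(np.float32)
    return cv2.remap(p,px[...,0],px[...,1],cv2.INTER_CUBIC)
def needle(im,r0=.018,r1=.032,half=.055):
    g=cv2.cvtColor(im,cv2.COLOR_BGR2GRAY).astype(float);N=g.shape[0]
    th=np.arange(-.3,2.8,.02);rr=np.linspace(r0,r1,30)
    a=th[:,None]+np.radians(10)
    x=((half-rr*np.cos(a))/(2*half)*N).astype(int);y=((half-rr*np.sin(a))/(2*half)*N).astype(int)
    s=g[y,x].mean(1);k=np.argsort(s)[:6];return th[k],s[k]
E
python3 - <<'E'
from h import *
S=np.load("scene0.npy");T=np.load("top0.npy")
print(S[228,279],T[254,317])
# fit dial plane from scene px
q=S[218:240,273:288].reshape(-1,3);q=q[~np.isnan(q).any(1)];c=q.mean(0);n=np.linalg.svd(q-c)[2][2];n*=np.sign(n[2]);print(c,n,np.arctan2(-n[1],-n[0]))
q=T[246:262,310:326].reshape(-1,3);c=q.mean(0);n=np.linalg.svd(q-c)[2][2];n*=np.sign(n[2]);print(c,n,np.arctan2(-n[1],-n[0]))
p=cv2.imread("pics/scene0.png")
im=dial("scene",p,S[226:231,277:282].reshape(-1,3).mean(0),-.19);print(needle(im));cv2.imwrite("pics/dial0.png",im)
E
```

```text
[ 0.43533421 -0.02015139  0.04844502] [ 0.44342974 -0.01897678  0.04655803]
[ 0.43776278 -0.02102387  0.04535787] [-0.70411861  0.14144299  0.69585262] -0.19824109029564765Traceback (most recent call last):
  File "<stdin>", line 6, in <module>
    u, s, vh = gufunc(a, signature=signature)
               ~~~~~~^^^^^^^^^^^^^^^^^^^^^^^^
    raise LinAlgError("SVD did not converge")
numpy.linalg.LinAlgError: SVD did not converge
```

Request:
arm_command([
  {"offset":[0.1,-0.09,0]},
  {"offset":[0.17,-0.155,0]},
  {"offset":[0.24,-0.22,-0.03]},
  {"offset":[0.31,-0.28,-0.04]},
  {"offset":[0.38,-0.35,-0.06]},
  {"offset":[0.45,-0.42,-0.08]},
  {"offset":[0.52,-0.48,-0.1]},
  {"offset":[0.6,-0.55,-0.1]},
  {"offset":[0.69,-0.63,-0.1]},
  {"offset":[0.7,-0.65,-0.1]},
])

```text
validation failed for argument at $.st...
```

```bash
python3 - <<'E'
from h import *
s=status.sense();print(s["time"],s["tool_pos"],s["force"]);c=get_calibration("wrist")
p,d=snapshot("wrist");cv2.imwrite("pics/w1.png",p);W=cloud("wrist",d,c);np.save("w1.npy",W);print(c)
print(W[::80,::80].round(3))
E
```

```text
0.1 [0.1949821  0.48714518 0.20277638] [-0.04405708  0.8746324  -0.63956925]
{'camera_matrix': array([[315.53260958,   0.        , 324.44143926],
       [  0.        , 315.53260958, 194.37053539],
       [  0.        ,   0.        ,   1.        ]]), 'dist_coeffs': array([-0.04194474,  0.        ,  0.        ,  0.        ,  0.        ]), 'rvec': array([-2.36392902, -1.60203116, -0.26521701]), 'tvec': array([-0.52454037, -0.04285243,  0.38014001])}
[[[-1.070e-01  2.210e-01 -4.000e-03]
  [-6.700e-02  3.070e-01 -4.000e-03]
  [-3.100e-02  3.880e-01 -4.000e-03]
  [ 2.000e-03  4.680e-01 -4.000e-03]
  [-6.400e-02  5.790e-01 -4.450e-01]
  [ 3.000e-03  7.510e-01 -4.490e-01]
  [ 6.500e-02  9.610e-01 -5.200e-01]
  [ 1.310e-01  9.590e-01 -2.420e-01]]

 [[-3.700e-02  1.680e-01 -2.000e-03]
  [ 3.000e-03  2.590e-01 -4.000e-03]
  [ 4.000e-02  3.470e-01 -4.000e-03]
  [ 7.500e-02  4.320e-01 -5.000e-03]
  [ 9.200e-02  5.110e-01 -7.420e-01]
  [ 1.540e-01  6.380e-01 -1.790e-01]
  [ 2.020e-01  7.640e-01 -1.800e-01]
  [ 2.750e-01  9.610e-01 -2.800e-01]]

 [[ 4.400e-02  1.200e-01  1.300e-02]
  [ 8.200e-02  2.020e-01 -4.000e-03]
  [ 1.210e-01  2.980e-01 -4.000e-03]
  [ 1.580e-01  3.900e-01 -5.000e-03]
  [ 1.940e-01  4.810e-01 -3.000e-03]
  [ 2.830e-01  5.970e-01 -1.790e-01]
  [ 3.370e-01  7.330e-01 -1.810e-01]
  [ 3.910e-01  8.720e-01 -1.800e-01]]

 [[ 1.310e-01  4.200e-02  1.100e-02]
  [ 1.750e-01  1.340e-01 -5.000e-03]
  [ 2.120e-01  2.520e-01  1.300e-02]
  [ 2.410e-01  3.600e-01  3.500e-02]
  [ 2.950e-01  4.410e-01 -4.000e-03]
  [ 7.610e-01  5.820e-01 -7.450e-01]
  [ 8.800e-01  8.790e-01 -7.440e-01]
  [ 7.060e-01  9.610e-01 -3.670e-01]]

 [[ 2.410e-01 -7.500e-02 -1.000e-03]
  [ 2.880e-01  4.800e-02 -5.000e-03]
  [ 1.650e-01  4.420e-01  2.900e-01]
  [ 3.730e-01  2.820e-01 -2.000e-03]
  [ 4.170e-01  3.910e-01 -4.000e-03]
  [ 4.590e-01  5.010e-01 -1.000e-03]
  [ 2.020e-01  5.380e-01  2.920e-01]
  [ 1.046e+00  9.590e-01 -4.240e-01]]]
```

View pics/w1.png

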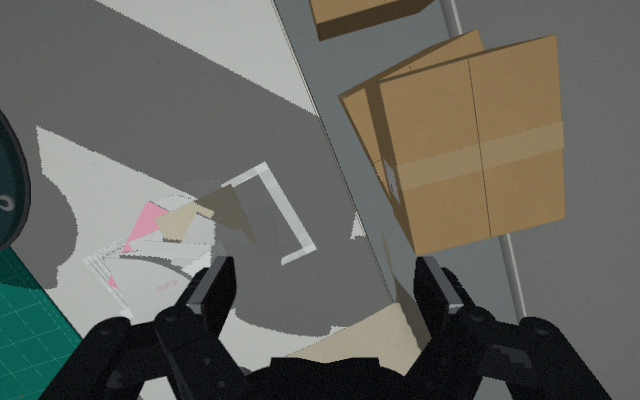

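The wrist view works: the fingers are at the bottom and the point below the TCP is near (325,165). The move was refused by validation, so I'll add "rot" to the rows.

Request:
arm_command([
  {"offset":[0.07,-0.065,0.0],"rot":[0.0,0.0,0.0]},
  {"offset":[0.14,-0.13,0.0],"rot":[0.0,0.0,0.0]},
  {"offset":[0.21,-0.195,-0.02],"rot":[0.0,0.0,0.0]},
  {"offset":[0.28,-0.26,-0.04],"rot":[0.0,0.0,0.0]},
  {"offset":[0.35,-0.325,-0.06],"rot":[0.0,0.0,0.0]},
  {"offset":[0.42,-0.39,-0.08],"rot":[0.0,0.0,0.0]},
  {"offset":[0.49,-0.455,-0.1],"rot":[0.0,0.0,0.0]},
  {"offset":[0.56,-0.52,-0.1],"rot":[0.0,0.0,0.0]},
  {"offset":[0.63,-0.585,-0.1],"rot":[0.0,0.0,0.0]},
  {"offset":[0.7,-0.65,-0.1],"rot":[0.0,0.0,0.0]},
])

```text
time: 0.98
tool_pos: [0.4761, 0.2257, 0.163]
eef_rot: [0.189, 0.982, -0.0, -0.0]
force: [0.3, 0.4, 1.1]
width: 0.0852
finger_force: 0.0
```

```bash
cat >> h.py <<'E'
def ring(W,near,ztop,r=.045):
    """centre of ring top near a point: mean-circle fit of points at top height"""
    m=(np.hypot(W[...,0]-near[0],W[...,1]-near[1])<r)&(abs(W[...,2]-ztop)<.0045)
    q=W[m].astype(np.float64)
    (c,R)=cv2.minEnclosingCircle(q[:,:2].astype(np.float32)) 
    A=np.c_[q[:,:2]];
    return len(q),q.mean(0).round(4),np.round(c,4),round(R,4),np.ptp(q,0).round(4)
E
python3 - <<'E'
from h import *
s=status.sense();print(s["time"],s["tool_pos"],s["force"]);c=get_calibration("wrist")
p,d=snapshot("wrist");cv2.imwrite("pics/w2.png",p);W=cloud("wrist",d,c);np.save("w2.npy",W)
for nr in((.475,.227),(.598,.244)): print(ring(W,nr,.010))
S=np.load("scene0.npy");p=cv2.imread("pics/scene0.png")
c0=np.nanmean(S[226:231,277:282].reshape(-1,3),0);print(c0)
im=dial("scene",p,c0,-.19);print(needle(im));cv2.imwrite("pics/dial0.png",np.hstack([im,cv2.resize(cv2.imread("pics/w2.png"),(480,300))]))
E
```

```text
0.9833 [0.47608244 0.2257125  0.16299094] [0.27769361 0.40376882 1.12466127]
(1156, array([0.4718, 0.2291, 0.0101]), array([0.4727, 0.2287]), 0.022, array([0.0429, 0.043 , 0.0068]))
(1068, array([0.5975, 0.2466, 0.0094]), array([0.6068, 0.2423]), 0.0358, array([0.0695, 0.0617, 0.0069]))
[ 0.43588937 -0.01927587  0.04729189]
(array([0.74, 0.72, 0.76, 0.7 , 0.78, 0.68]), array([18.5       , 20.76666667, 21.16666667, 28.5       , 28.93333333,
       39.8       ]))
```

View pics/dial0.png

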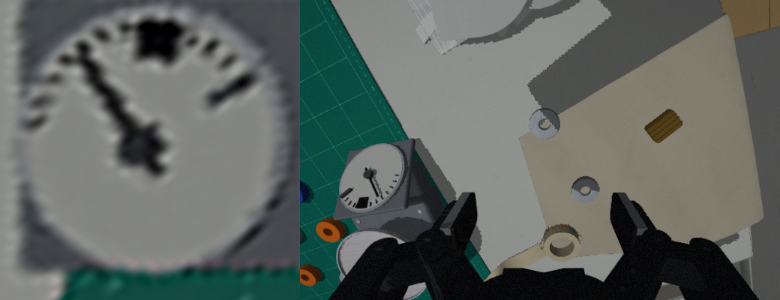

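The needle reads about 0.74 rad, so two rings bring it to 1.46, inside the band. I'll use the two board rings at (0.473,0.229) and (0.60,0.244), and descend on the first now.

Request:
arm_command([
  {"offset":[-0.006,0.004,-0.1],"rot":[0.0,0.0,0.0]},
  {"offset":[-0.006,0.004,-0.2],"rot":[0.0,0.0,0.0]},
  {"offset":[-0.006,0.004,-0.3],"rot":[0.0,0.0,0.0]},
  {"offset":[-0.006,0.004,-0.36],"rot":[0.0,0.0,0.0]},
  {"offset":[-0.006,0.004,-0.39],"rot":[0.0,0.0,0.0]},
  {"offset":[-0.006,0.004,-0.41],"rot":[0.0,0.0,0.0]},
  {"offset":[-0.006,0.004,-0.41],"rot":[0.0,0.0,0.0]},
  {"offset":[-0.006,0.004,-0.41],"rot":[0.0,0.0,0.0]},
])

```text
time: 1.7
tool_pos: [0.4729, 0.2291, -0.0004]
eef_rot: [0.189, 0.982, 0.0, 0.0]
force: [-0.0, 0.1, 1.1]
width: 0.0855
finger_force: 0.0
```

Request:
arm_command([
  {"offset":[0.0,0.0,0.0],"rot":[0.0,0.0,0.0]},
  {"offset":[0.0,0.0,0.0],"rot":[0.0,0.0,0.0]},
  {"offset":[0.0,0.0,0.0],"rot":[0.0,0.0,0.0]},
  {"offset":[0.0,0.0,0.0],"rot":[0.0,0.0,0.0]},
  {"offset":[0.0,0.0,0.0],"rot":[0.0,0.0,0.0]},
  {"offset":[0.0,0.0,0.0],"rot":[0.0,0.0,0.0]},
  {"offset":[0.0,0.0,0.0],"rot":[0.0,0.0,0.0]},
], grip=1, newtons=40)

```text
time: 2.28
tool_pos: [0.4728, 0.229, -0.0008]
eef_rot: [0.189, 0.982, 0.0, 0.0]
force: [0.2, -1.2, 0.1]
width: 0.0006
finger_force: 0.0
```

The fingers shut without the ring, so I raise and look.

Request:
arm_command([
  {"offset":[0.0,0.0,0.05],"rot":[0.0,0.0,0.0]},
  {"offset":[0.0,0.0,0.15],"rot":[0.0,0.0,0.0]},
  {"offset":[0.0,0.0,0.25],"rot":[0.0,0.0,0.0]},
  {"offset":[0.0,0.0,0.25],"rot":[0.0,0.0,0.0]},
])

```text
time: 2.62
tool_pos: [0.4755, 0.2299, 0.1056]
eef_rot: [0.189, 0.982, 0.002, 0.004]
force: [0.9, -0.1, 1.9]
width: -0.0002
finger_force: 0.0
```

```bash
python3 - <<'E'
from h import *
s=status.sense();print(s["time"],s["tool_pos"],s["width"],s["force"]);c=get_calibration("wrist")
p,d=snapshot("wrist");W=cloud("wrist",d,c);np.save("w3.npy",W);cv2.imwrite("pics/w3.png",p)
for nr in((.475,.227),(.598,.244)): print(ring(W,nr,.010))
E
```

```text
2.6167 [0.47553421 0.22993454 0.10560369] -0.00018360690216370158 [ 0.88899166 -0.09875923  1.91865372]
(1623, array([0.4716, 0.229 , 0.0101]), array([0.4725, 0.2288]), 0.022, array([0.0431, 0.0431, 0.0068]))
(1019, array([0.5899, 0.2489, 0.0098]), array([0.5938, 0.249 ]), 0.0219, array([0.0384, 0.0429, 0.0063]))
```

View pics/w3.png

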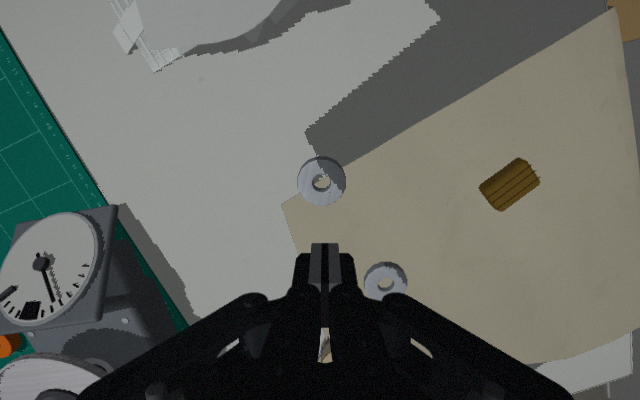

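The ring at (321,181) hasn't moved, and the shut fingertips are at (325,245). I'll compare the fingertip points in the depth cloud with the reported TCP.

```bash
python3 - <<'E'
from h import *
s=status.sense();t=s["tool_pos"];c=get_calibration("wrist")
W=np.load("w3.npy")
print(cv2.projectPoints(t.reshape(1,3),c["rvec"],c["tvec"],c["camera_matrix"],c["dist_coeffs"])[0], t, s["eef_rot"])
for v in range(236,300,6): print(v,W[v,325].round(4))
m=(W[...,2]>.05);m[:,:270]=0;m[:,380:]=0;m[320:]=0
q=W[m];print(q[:,2].min(),q[q[:,2]<q[:,2].min()+.006].mean(0))
p,d=snapshot("scene");S=cloud("scene",d);m=(abs(S[...,0]-t[0])<.05)&(abs(S[...,1]-t[1])<.05)&(S[...,2]>.03);q=S[m];print("scene",q[:,2].min(),q[q[:,2]<q[:,2].min()+.01].mean(0))
E
```

```text
[[[324.27178659 233.92775739]]] [0.47477651 0.229641   0.10263136] [0.18924592 0.98192496 0.00143127 0.00270319]
236 [0.5263 0.2109 0.001 ]
242 [0.5321 0.2086 0.0015]
248 [0.4657 0.234  0.1419]
254 [0.4659 0.2339 0.1472]
260 [0.4659 0.2339 0.1525]
266 [0.4656 0.234  0.1579]
272 [0.4655 0.234  0.1626]
278 [0.4656 0.2339 0.1667]
284 [0.4661 0.2337 0.17  ]
290 [0.4681 0.2329 0.1709]
296 [0.4717 0.2315 0.1695]
0.13552943582375315 [0.46660252 0.23353542 0.13925329]
scene 0.12935716931910185 [0.46882811 0.22348198 0.13380953]
```

Both cameras put the shut tips about 27–30 mm behind the reported TCP, so the earlier closure passed above the ring. I'll preset the opening and go down by feel.

Request:
arm_command([
  {"offset":[0.0,0.0,0.0],"rot":[0.0,0.0,0.0]},
  {"offset":[0.0,0.0,0.0],"rot":[0.0,0.0,0.0]},
  {"offset":[0.0,0.0,0.0],"rot":[0.0,0.0,0.0]},
  {"offset":[0.0,0.0,-0.1],"rot":[0.0,0.0,0.0]},
  {"offset":[0.0,0.0,-0.18],"rot":[0.0,0.0,0.0]},
  {"offset":[0.0,0.0,-0.25],"rot":[0.0,0.0,0.0]},
  {"offset":[0.0,0.0,-0.28],"rot":[0.0,0.0,0.0]},
  {"offset":[0.0,0.0,-0.3],"rot":[0.0,0.0,0.0]},
  {"offset":[0.0,0.0,-0.3],"rot":[0.0,0.0,0.0]},
], grip=0.3)

```text
time: 3.47
tool_pos: [0.4716, 0.2286, -0.0225]
eef_rot: [0.189, 0.982, -0.001, -0.001]
force: [0.4, 0.8, -0.4]
width: 0.0598
finger_force: 0.0
```

```bash
python3 - <<'E'
from h import *
s=status.sense();t=s["tool_pos"];print(t,s["width"],s["force"],robot.grasp_offset)
c=get_calibration("wrist");p,d=snapshot("wrist");W=cloud("wrist",d,c);cv2.imwrite("pics/w4.png",p)
q=W[200:330,200:440].reshape(-1,3);ty=np.array([.371,.928]);a=(q[:,:2]-t[:2])@ty
for sg in(1,-1):
    m=(a*sg>.024)&(a*sg<.05)&(q[:,2]>.0025)&(abs((q[:,:2]-t[:2])@np.array([-.928,.371]))<.02);print(m.sum(),np.percentile(q[m,2],[0,5,25,50]) if m.any() else 0)
E
```

```text
[ 0.47157298  0.22862064 -0.02252352] 0.05982408581411567 [ 0.41324029  0.77723819 -0.42720041] 0.0187
3668 [0.00250013 0.00284687 0.02588745 0.04103994]
3651 [0.00250192 0.01681353 0.03143282 0.04592069]
```

View pics/w4.png

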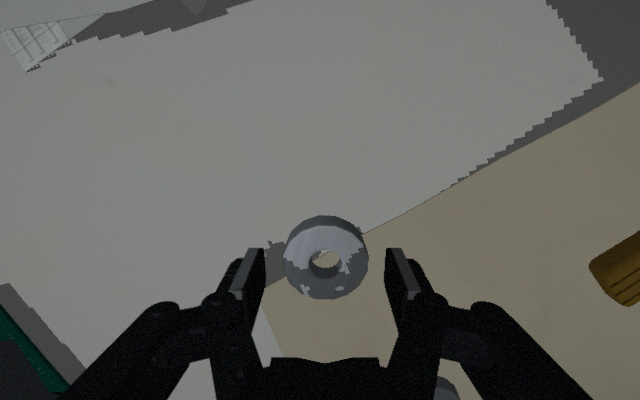

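The ring sits between the fingers at (326,257) with tips still roughly 12–15 mm up. I'll lower gently.

Request:
arm_command([
  {"offset":[0.0,0.0,-0.015],"rot":[0.0,0.0,0.0]},
  {"offset":[0.0,0.0,-0.025],"rot":[0.0,0.0,0.0]},
  {"offset":[0.0,0.0,-0.025],"rot":[0.0,0.0,0.0]},
  {"offset":[0.0,0.0,-0.025],"rot":[0.0,0.0,0.0]},
])

```text
time: 3.85
tool_pos: [0.4728, 0.229, -0.0306]
eef_rot: [0.189, 0.982, 0.0, 0.0]
force: [-0.3, 0.5, 0.2]
width: 0.06
finger_force: 0.0
```

Request:
arm_command([
  {"offset":[0.0,0.0,-0.005],"rot":[0.0,0.0,0.0]},
  {"offset":[0.0,0.0,-0.005],"rot":[0.0,0.0,0.0]},
  {"offset":[0.0,0.0,-0.005],"rot":[0.0,0.0,0.0]},
])

```text
time: 4.1
tool_pos: [0.4728, 0.229, -0.0327]
eef_rot: [0.189, 0.982, 0.0, 0.0]
force: [-0.1, -0.0, 0.9]
width: 0.0598
finger_force: 0.0
```

Request:
arm_command([
  {"offset":[0.0,0.0,0.003],"rot":[0.0,0.0,0.0]},
  {"offset":[0.0,0.0,0.003],"rot":[0.0,0.0,0.0]},
  {"offset":[0.0,0.0,0.003],"rot":[0.0,0.0,0.0]},
  {"offset":[0.0,0.0,0.003],"rot":[0.0,0.0,0.0]},
  {"offset":[0.0,0.0,0.003],"rot":[0.0,0.0,0.0]},
], grip=1, newtons=40)

```text
time: 4.52
tool_pos: [0.4728, 0.229, -0.031]
eef_rot: [0.189, 0.982, 0.0, 0.0]
force: [-2.3, -0.8, 10.3]
width: 0.0419
finger_force: 39.1
```

Request:
arm_command([
  {"offset":[0.0,0.0,0.06],"rot":[0.0,0.0,0.0]},
  {"offset":[0.0,0.0,0.16],"rot":[0.0,0.0,0.0]},
  {"offset":[0.03,-0.05,0.24],"rot":[0.0,0.0,0.0]},
  {"offset":[0.07,-0.12,0.32],"rot":[0.0,0.0,0.0]},
  {"offset":[0.11,-0.2,0.38],"rot":[0.0,0.0,0.0]},
  {"offset":[0.15,-0.28,0.44],"rot":[0.0,0.0,0.0]},
  {"offset":[0.19,-0.36,0.5],"rot":[0.0,0.0,0.0]},
  {"offset":[0.23,-0.44,0.55],"rot":[0.0,0.0,0.0]},
  {"offset":[0.27,-0.52,0.6],"rot":[0.0,0.0,0.0]},
  {"offset":[0.32,-0.6,0.65],"rot":[0.0,0.0,0.0]},
])

```text
time: 5.35
tool_pos: [0.5972, -0.007, 0.2263]
eef_rot: [0.189, 0.982, 0.0, 0.0]
force: [1.2, 0.2, -1.3]
width: 0.0423
finger_force: 41.5
```

Request:
arm_command([
  {"offset":[0.0,-0.07,0.0],"rot":[0.0,0.0,0.0]},
  {"offset":[0.0,-0.07,0.0],"rot":[0.0,0.0,0.0]},
  {"offset":[0.0,-0.07,0.0],"rot":[0.0,0.0,0.0]},
])

```text
time: 5.6
tool_pos: [0.5973, -0.0346, 0.2246]
eef_rot: [0.19, 0.982, 0.0, -0.0]
force: [0.3, 0.1, -1.5]
width: 0.0423
finger_force: 41.5
```

```bash
python3 - <<'E'
from h import *
s=status.sense();t=s["tool_pos"];print(s["time"],t,s["width"],s["force"],s["finger_force"])
c=get_calibration("wrist");p,d=snapshot("wrist");W=cloud("wrist",d,c);cv2.imwrite("pics/w5.png",p);np.save("w5.npy",W)
print(cv2.projectPoints(np.array([[.547,-.04,.154]]),c["rvec"],c["tvec"],c["camera_matrix"],c["dist_coeffs"])[0])
m=(np.hypot(W[...,0]-.549,W[...,1]+.04)<.03)&(W[...,2]>.125)&(W[...,2]<.165);q=W[m]
print(m.sum(),q.mean(0),q.max(0),q.min(0)); k=q[:,2]>np.percentile(q[:,2],90)-.004;print(q[k].mean(0),q[k].max(0),q[k].min(0))
m=(np.hypot(W[...,0]-t[0],W[...,1]-t[1])<.035)&(W[...,2]<t[2]+.05)&(W[...,2]>t[2]+.02);q=W[m];print("ring",m.sum(),q.max(0),q.min(0),np.percentile(q[:,2],[5,50,95]))
E
```

```text
5.6 [ 0.59725099 -0.03463106  0.22458954] 0.04226279128410342 [ 0.33094333  0.10635159 -1.47488994] 41.4885769598186
[[[293.25738569 139.89966085]]]
243 [ 0.54824419 -0.03770811  0.14754365] [ 0.55493342 -0.0328583   0.15337122] [ 0.54318785 -0.04413687  0.12602363]
[ 0.54893475 -0.03858543  0.15091501] [ 0.55493342 -0.03286208  0.15337122] [ 0.54332169 -0.04413687  0.14855076]
ring 7214 [ 6.18569752e-01 -3.25986166e-04  2.74587336e-01] [ 0.57501257 -0.06435893  0.25161789] [0.25701809 0.26552572 0.27073794]
```

View pics/w5.png

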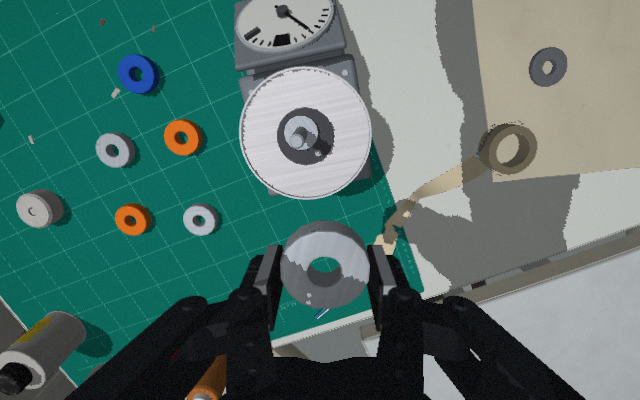

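Clear view: post top near (298,135), ring held at (325,265), one ring still lying at (548,67). Now I fit the ring's centre against the post's.

```bash
python3 - <<'E'
from h import *
W=np.load("w5.npy");t=np.array([.59725,-.03463,.22459])
def fit(xy):
    A=np.c_[2*xy,np.ones(len(xy))];s=np.linalg.lstsq(A,(xy**2).sum(1),rcond=None)[0];return s[:2].round(4),np.sqrt(s[2]+s[:2]@s[:2]).round(4)
ux=np.array([-.928,.371]);uy=np.array([.371,.928])
d=W[...,:2]-t[:2];a=d@ux;b=d@uy
sel=(abs(b)<.0195)&(abs(a)<.03)&(W[...,2]>t[2]+.02)&(W[...,2]<t[2]+.06)
q=W[sel];print("z hist",np.histogram(q[:,2],8))
# tilt of the top: plane fit on upper points
k=q[q[:,2]>np.percentile(q[:,2],60)-.003]
A=np.c_[k[:,:2]-t[:2],np.ones(len(k))]
for _ in range(4):
    s=np.linalg.lstsq(A,k[:,2],rcond=None)[0];r=abs(A@s-k[:,2])<.0025;A=A[r];k=k[r]
print("plane",s,len(k))
top=(sel&(abs((W[...,:2]-t[:2])@s[:2]+s[2]-W[...,2])<.0025)).astype(np.uint8)
cs,h=cv2.findContours(top,cv2.RETR_CCOMP,cv2.CHAIN_APPROX_NONE)
for i,c in enumerate(cs):
    if len(c)>30:
        P=W[c[:,0,1],c[:,0,0]]; print(len(c),h[0][i][3],fit(P[~np.isnan(P).any(1)][:,:2]) if h[0][i][3]<0 or 1 else 0)
m=(np.hypot(W[...,0]-.549,W[...,1]+.0385)<.012)&(W[...,2]>.149)&(W[...,2]<.158)
cs=cv2.findContours(m.astype(np.uint8),0,1)[0];c=max(cs,key=len);print("post",m.sum(),cv2.minEnclosingCircle(W[c[:,0,1],c[:,0,0]][:,:2].astype(np.float32)),np.median(W[m][:,2]),W[m].mean(0))
m=(np.hypot(W[...,0]-.55,W[...,1]+.0385)<.08)&(W[...,2]>.095)&(W[...,2]<.125);q=W[m];print("pan",(q.max(0)+q.min(0))/2,np.ptp(q,0))
E
```

```text
z hist (array([  33,  177,  191,  198,  224,  237, 2253, 2468]), array([0.25161789, 0.25361573, 0.25561356, 0.2576114 , 0.25960923,
       0.26160707, 0.2636049 , 0.26560274, 0.26760058]))
plane [ 0.00287098 -0.00032635  0.26558903] 4788
253 -1 (array([ 0.5968, -0.0344]), np.float64(0.0209))
96 0 (array([ 0.597 , -0.0343]), np.float64(0.0083))
post 178 ((0.5493592023849487, -0.038268446922302246), 0.005721272900700569) 0.15091636745984222 [ 0.54896325 -0.03861577  0.15096365]
pan [ 0.55478875 -0.03729659  0.10957007] [0.12404949 0.12433278 0.02914004]
```

Request:
arm_command([
  {"offset":[-0.05,-0.005,-0.05],"rot":[0.0,0.0,0.0]},
  {"offset":[-0.12,-0.01,-0.15],"rot":[0.0,0.0,0.0]},
  {"offset":[-0.12,-0.01,-0.2],"rot":[0.0,0.0,0.0]},
  {"offset":[-0.12,-0.01,-0.2],"rot":[0.0,0.0,0.0]},
  {"offset":[-0.12,-0.01,-0.2],"rot":[0.0,0.0,0.0]},
  {"offset":[-0.12,-0.01,-0.2],"rot":[0.0,0.0,0.0]},
  {"offset":[-0.12,-0.01,-0.2],"rot":[0.0,0.0,0.0]},
  {"offset":[-0.12,-0.01,-0.2],"rot":[0.0,0.0,0.0]},
])

```text
time: 6.32
tool_pos: [0.5506, -0.0373, 0.1461]
eef_rot: [0.189, 0.982, -0.0, 0.001]
force: [0.2, 0.7, -1.1]
width: 0.0423
finger_force: 41.5
```

```bash
python3 - <<'E'
from h import *
s=status.sense();t=s["tool_pos"];print(s["time"],t,s["force"])
E
```

```text
6.3167 [ 0.55059463 -0.03726629  0.1461088 ] [ 0.24311456  0.65498171 -1.05517689]
```

Request:
arm_command([
  {"offset":[-0.003,-0.004,-0.02],"rot":[0.0,0.0,0.0]},
  {"offset":[-0.003,-0.004,-0.035],"rot":[0.0,0.0,0.0]},
  {"offset":[-0.003,-0.004,-0.042],"rot":[0.0,0.0,0.0]},
  {"offset":[-0.003,-0.004,-0.048],"rot":[0.0,0.0,0.0]},
  {"offset":[-0.003,-0.004,-0.054],"rot":[0.0,0.0,0.0]},
  {"offset":[-0.003,-0.004,-0.06],"rot":[0.0,0.0,0.0]},
  {"offset":[-0.003,-0.004,-0.066],"rot":[0.0,0.0,0.0]},
  {"offset":[-0.003,-0.004,-0.07],"rot":[0.0,0.0,0.0]},
  {"offset":[-0.003,-0.004,-0.07],"rot":[0.0,0.0,0.0]},
  {"offset":[-0.003,-0.004,-0.07],"rot":[0.0,0.0,0.0]},
])

```text
time: 7.15
tool_pos: [0.548, -0.0389, 0.1168]
eef_rot: [0.189, 0.982, -0.0, -0.0]
force: [0.7, 0.1, -0.6]
width: 0.0422
finger_force: 41.5
```

```bash
python3 - <<'E'
from h import *
print(status.sense()["force"])
p,d=snapshot("scene");cv2.imwrite("pics/s1.png",p)
im=dial("scene",p,np.array([0.43589,-0.01928,0.04729]),-.19);print(needle(im)[0],needle(im)[1].round())
print(status.sense()["force"])
E
```

```text
[ 0.74861639  0.14344546 -0.57240232]
[0.74 0.72 0.76 0.78 0.7  0.68] [21. 24. 24. 33. 33. 45.]
[-0.02315867  0.28727997 -0.52106553]
```

The needle hasn't moved with the ring's bottom below the post top, so it is threaded. I'll centre it by 1 mm and lower.

Request:
arm_command([
  {"offset":[0.003,0.0,-0.005],"rot":[0.0,0.0,0.0]},
  {"offset":[0.003,0.0,-0.015],"rot":[0.0,0.0,0.0]},
  {"offset":[0.003,0.0,-0.025],"rot":[0.0,0.0,0.0]},
  {"offset":[0.003,0.0,-0.035],"rot":[0.0,0.0,0.0]},
  {"offset":[0.003,0.0,-0.045],"rot":[0.0,0.0,0.0]},
  {"offset":[0.003,0.0,-0.055],"rot":[0.0,0.0,0.0]},
  {"offset":[0.003,0.0,-0.065],"rot":[0.0,0.0,0.0]},
  {"offset":[0.003,0.0,-0.075],"rot":[0.0,0.0,0.0]},
  {"offset":[0.003,0.0,-0.082],"rot":[0.0,0.0,0.0]},
  {"offset":[0.003,0.0,-0.082],"rot":[0.0,0.0,0.0]},
])

```text
time: 8.03
tool_pos: [0.549, -0.0388, 0.0834]
eef_rot: [0.189, 0.982, 0.0, -0.0]
force: [-0.5, 0.2, -0.7]
width: 0.0423
finger_force: 41.5
```

```bash
cat > n.py <<'E'
from h import *
s=status.sense();print(s["time"],s["tool_pos"],s["force"].round(2),s["width"])
p,d=snapshot("scene");cv2.imwrite("pics/s_last.png",p)
im=dial("scene",p,np.array([0.43589,-0.01928,0.04729]),-.19);print(needle(im)[0],needle(im)[1].round());print(status.sense()["force"].round(2))
E
python3 n.py
```

```text
8.0333 [ 0.54895247 -0.03883939  0.08336981] [-0.5   0.16 -0.73] 0.042279627132428846
[0.74 0.72 0.76 0.7  0.78 0.68] [22. 24. 25. 33. 34. 46.]
[-0.02  0.2  -1.4 ]
```

Request:
arm_command([
  {"offset":[0.0,0.0,-0.005],"rot":[0.0,0.0,0.0]},
  {"offset":[0.0,0.0,-0.01],"rot":[0.0,0.0,0.0]},
  {"offset":[0.0,0.0,-0.014],"rot":[0.0,0.0,0.0]},
  {"offset":[0.0,0.0,-0.018],"rot":[0.0,0.0,0.0]},
  {"offset":[0.0,0.0,-0.02],"rot":[0.0,0.0,0.0]},
  {"offset":[0.0,0.0,-0.02],"rot":[0.0,0.0,0.0]},
  {"offset":[0.0,0.0,-0.02],"rot":[0.0,0.0,0.0]},
])

```text
time: 8.67
tool_pos: [0.5493, -0.0389, 0.076]
eef_rot: [0.189, 0.982, -0.0, 0.0]
force: [0.4, -0.1, -1.6]
width: 0.0423
finger_force: 41.5
```

```bash
python3 n.py
```

```text
8.6667 [ 0.54928433 -0.03890119  0.07601133] [ 0.35 -0.1  -1.62] 0.04232307768563535
[0.74 0.76 0.72 0.78 0.7  0.8 ] [21. 23. 24. 31. 35. 43.]
[ 0.53 -0.33 -1.98]
```

Request:
arm_command([
  {"offset":[0.0,0.0,-0.004],"rot":[0.0,0.0,0.0]},
  {"offset":[0.0,0.0,-0.008],"rot":[0.0,0.0,0.0]},
  {"offset":[0.0,0.0,-0.01],"rot":[0.0,0.0,0.0]},
  {"offset":[0.0,0.0,-0.01],"rot":[0.0,0.0,0.0]},
  {"offset":[0.0,0.0,-0.01],"rot":[0.0,0.0,0.0]},
])

```text
time: 9.13
tool_pos: [0.5493, -0.0389, 0.072]
eef_rot: [0.189, 0.982, -0.0, -0.0]
force: [0.7, -0.4, -0.3]
width: 0.0422
finger_force: 41.6
```

```bash
python3 n.py
```

```text
9.1333 [ 0.54925877 -0.03890473  0.07199392] [ 0.67 -0.4  -0.28] 0.04219291612979233
[0.96 0.94 0.98 0.92 1.   0.9 ] [26. 28. 31. 36. 41. 48.]
[ 0.51 -0.27 -0.62]
```

Ring touching and pan taking the load (needle 0.95). I release.

Request:
arm_command([
  {"offset":[0.0,0.0,0.0],"rot":[0.0,0.0,0.0]},
  {"offset":[0.0,0.0,0.0],"rot":[0.0,0.0,0.0]},
  {"offset":[0.0,0.0,0.0],"rot":[0.0,0.0,0.0]},
  {"offset":[0.0,0.0,0.0],"rot":[0.0,0.0,0.0]},
  {"offset":[0.0,0.0,0.0],"rot":[0.0,0.0,0.0]},
  {"offset":[0.0,0.0,0.0],"rot":[0.0,0.0,0.0]},
], grip=0.3)

```text
time: 9.68
tool_pos: [0.5493, -0.0389, 0.072]
eef_rot: [0.189, 0.982, 0.0, 0.0]
force: [-0.2, 0.1, 0.6]
width: 0.0598
finger_force: 0.0
```

```bash
python3 n.py
```

```text
9.6833 [ 0.54925235 -0.03889358  0.07201282] [-0.15  0.13  0.6 ] 0.05976138417288528
[1.06 1.08 1.04 1.1  1.02 1.12] [24. 25. 28. 31. 38. 42.]
[-0.33 -0.69 -0.32]
```

Request:
arm_command([
  {"offset":[0.0,0.0,0.04],"rot":[0.0,0.0,0.0]},
  {"offset":[0.0,0.0,0.12],"rot":[0.0,0.0,0.0]},
  {"offset":[0.0,0.0,0.22],"rot":[0.0,0.0,0.0]},
  {"offset":[0.0,0.02,0.3],"rot":[0.0,0.0,0.0]},
  {"offset":[0.01,0.1,0.33],"rot":[0.0,0.0,0.0]},
  {"offset":[0.03,0.2,0.33],"rot":[0.0,0.0,0.0]},
  {"offset":[0.05,0.3,0.33],"rot":[0.0,0.0,0.0]},
  {"offset":[0.07,0.4,0.33],"rot":[0.0,0.0,0.0]},
  {"offset":[0.09,0.5,0.3],"rot":[0.0,0.0,0.0]},
  {"offset":[0.11,0.59,0.27],"rot":[0.0,0.0,0.0]},
])

```text
time: 10.57
tool_pos: [0.5936, 0.1995, 0.1803]
eef_rot: [0.189, 0.982, 0.0, 0.001]
force: [0.7, -0.1, 0.9]
width: 0.0597
finger_force: 0.0
```

Request:
arm_command([
  {"offset":[0.005,0.09,-0.06],"rot":[0.0,0.0,0.0]},
  {"offset":[0.005,0.125,-0.12],"rot":[0.0,0.0,0.0]},
  {"offset":[0.005,0.125,-0.14],"rot":[0.0,0.0,0.0]},
  {"offset":[0.005,0.125,-0.14],"rot":[0.0,0.0,0.0]},
  {"offset":[0.005,0.125,-0.14],"rot":[0.0,0.0,0.0]},
  {"offset":[0.005,0.125,-0.14],"rot":[0.0,0.0,0.0]},
])

```text
time: 11.07
tool_pos: [0.596, 0.2461, 0.1255]
eef_rot: [0.19, 0.982, 0.0, 0.001]
force: [0.5, -0.1, 0.4]
width: 0.0599
finger_force: 0.0
```

```bash
python3 - <<'E'
from h import *
s=status.sense();t=s["tool_pos"];print(s["time"],t,s["width"])
c=get_calibration("wrist");p,d=snapshot("wrist");W=cloud("wrist",d,c);cv2.imwrite("pics/w6.png",p)
print(ring(W,(.596,.247),.010),ring(W,(.596,.247),.010,.03),ring(np.load("w5.npy"),(.596,.247),.010))
E
```

```text
11.0667 [0.59598142 0.24611262 0.12551372] 0.05991828211131613
(1663, array([0.5983, 0.247 , 0.0095]), array([0.6073, 0.245 ]), 0.0352, array([0.0676, 0.0589, 0.007 ])) (1494, array([0.5947, 0.2484, 0.0099]), array([0.599 , 0.2456]), 0.0272, array([0.053 , 0.0516, 0.007 ])) (1233, array([0.5979, 0.2447, 0.0092]), array([0.6072, 0.2433]), 0.0358, array([0.0683, 0.0601, 0.0073]))
```

```bash
python3 n.py
```

```text
11.1167 [0.59610815 0.24612103 0.12560636] [ 0.33 -0.16 -0.45] 0.05960995349339282
[1.06 1.08 1.04 1.1  1.02 1.12] [21. 22. 25. 27. 33. 37.]
[-0.08 -0.4   0.85]
```

```bash
python3 - <<'E'
from h import *
s=status.sense();c=get_calibration("wrist");p,d=snapshot("wrist");W=cloud("wrist",d,c)
m=((W[...,2]>.0068)&(W[...,2]<.0145)&(np.hypot(W[...,0]-.596,W[...,1]-.247)<.05)).astype(np.uint8)
n,l,st,_=cv2.connectedComponentsWithStats(m)
for i in range(1,n):
    if st[i,4]>150:
        q=W[l==i];print(st[i],q.mean(0).round(4),np.round(cv2.minEnclosingCircle(q[:,:2].astype(np.float32)),4) if 0 else cv2.minEnclosingCircle(q[:,:2].astype(np.float32)),np.ptp(q,0).round(4))
E
```

```text
[ 304  154   45   45 1404] [0.5937 0.2489 0.0102] ((0.594425618648529, 0.2486572116613388), 0.02196262963116169) [0.0427 0.0431 0.006 ]
```

Request:
arm_command([
  {"offset":[-0.004,0.006,-0.08],"rot":[0.0,0.0,0.0]},
  {"offset":[-0.004,0.006,-0.17],"rot":[0.0,0.0,0.0]},
  {"offset":[-0.004,0.006,-0.26],"rot":[0.0,0.0,0.0]},
  {"offset":[-0.004,0.006,-0.32],"rot":[0.0,0.0,0.0]},
  {"offset":[-0.004,0.006,-0.36],"rot":[0.0,0.0,0.0]},
  {"offset":[-0.004,0.006,-0.38],"rot":[0.0,0.0,0.0]},
  {"offset":[-0.004,0.006,-0.39],"rot":[0.0,0.0,0.0]},
  {"offset":[-0.004,0.006,-0.39],"rot":[0.0,0.0,0.0]},
  {"offset":[-0.004,0.006,-0.39],"rot":[0.0,0.0,0.0]},
])

```text
time: 11.97
tool_pos: [0.5945, 0.2496, -0.0308]
eef_rot: [0.189, 0.982, 0.0, 0.001]
force: [-0.2, 0.6, 0.3]
width: 0.0597
finger_force: 0.0
```

Request:
arm_command([
  {"offset":[0.0,0.0,0.0],"rot":[0.0,0.0,0.0]},
  {"offset":[0.0,0.0,0.0],"rot":[0.0,0.0,0.0]},
  {"offset":[0.0,0.0,0.0],"rot":[0.0,0.0,0.0]},
  {"offset":[0.0,0.0,0.0],"rot":[0.0,0.0,0.0]},
  {"offset":[0.0,0.0,0.0],"rot":[0.0,0.0,0.0]},
], grip=1, newtons=40)

```text
time: 12.38
tool_pos: [0.5945, 0.2497, -0.0303]
eef_rot: [0.189, 0.982, 0.0, 0.001]
force: [-1.8, -0.9, 8.7]
width: 0.0421
finger_force: 39.3
```

Request:
arm_command([
  {"offset":[0.0,0.0,0.06],"rot":[0.0,0.0,0.0]},
  {"offset":[0.0,0.0,0.16],"rot":[0.0,0.0,0.0]},
  {"offset":[0.0,0.0,0.26],"rot":[0.0,0.0,0.0]},
  {"offset":[0.0,-0.06,0.34],"rot":[0.0,0.0,0.0]},
  {"offset":[0.0,-0.13,0.41],"rot":[0.0,0.0,0.0]},
  {"offset":[0.0,-0.2,0.48],"rot":[0.0,0.0,0.0]},
  {"offset":[0.0,-0.28,0.54],"rot":[0.0,0.0,0.0]},
  {"offset":[0.0,-0.37,0.59],"rot":[0.0,0.0,0.0]},
  {"offset":[0.0,-0.46,0.63],"rot":[0.0,0.0,0.0]},
  {"offset":[0.0,-0.56,0.64],"rot":[0.0,0.0,0.0]},
])

```text
time: 13.22
tool_pos: [0.5942, 0.0243, 0.2276]
eef_rot: [0.189, 0.982, 0.0, 0.002]
force: [1.2, -0.2, -0.9]
width: 0.0423
finger_force: 41.3
```

Request:
arm_command([
  {"offset":[0.0,-0.08,0.0],"rot":[0.0,0.0,0.0]},
  {"offset":[0.0,-0.15,0.0],"rot":[0.0,0.0,0.0]},
  {"offset":[0.0,-0.15,0.0],"rot":[0.0,0.0,0.0]},
  {"offset":[0.0,-0.15,0.0],"rot":[0.0,0.0,0.0]},
  {"offset":[0.0,-0.15,0.0],"rot":[0.0,0.0,0.0]},
  {"offset":[0.0,-0.15,0.0],"rot":[0.0,0.0,0.0]},
])

```text
time: 13.72
tool_pos: [0.5936, -0.0336, 0.2243]
eef_rot: [0.189, 0.982, 0.0, 0.0]
force: [0.3, 0.1, -1.5]
width: 0.0424
finger_force: 41.3
```

```bash
cat > rp.py <<'E'
from h import *
s=status.sense();t=s["tool_pos"];print(s["time"],t,s["width"],s["force"].round(2))
c=get_calibration("wrist");p,d=snapshot("wrist");W=cloud("wrist",d,c);cv2.imwrite("pics/w7.png",p)
def fit(xy):
    A=np.c_[2*xy,np.ones(len(xy))];s=np.linalg.lstsq(A,(xy**2).sum(1),rcond=None)[0];return s[:2].round(4),np.sqrt(s[2]+s[:2]@s[:2]).round(4)
ux=np.array([-.928,.371]);uy=np.array([.371,.928])
D=W[...,:2]-t[:2];a=D@ux;b=D@uy
sel=(abs(b)<.0195)&(abs(a)<.03)&(W[...,2]>t[2]+.02)&(W[...,2]<t[2]+.06)
zt=np.median(W[sel][:,2]);print("ring top - tcp",zt-t[2])
top=(sel&(abs(W[...,2]-zt)<.003)).astype(np.uint8)
for c in cv2.findContours(top,cv2.RETR_CCOMP,cv2.CHAIN_APPROX_NONE)[0]:
    if len(c)>30: print(len(c),fit(W[c[:,0,1],c[:,0,0]][:,:2]))
m=(np.hypot(W[...,0]-.549,W[...,1]+.0385)<.012)&(W[...,2]>.142)&(W[...,2]<.158);q=W[m]
print("post",m.sum(),(q.max(0)+q.min(0))/2,np.ptp(q,0),q.mean(0))
E
python3 rp.py
```

```text
13.7167 [ 0.59361525 -0.0336112   0.22431126] 0.042421019162351525 [ 0.34  0.11 -1.5 ]
ring top - tcp 0.04025325480754918
249 (array([ 0.5937, -0.0336]), np.float64(0.021))
99 (array([ 0.5939, -0.0336]), np.float64(0.0083))
post 176 [ 0.54902779 -0.03877742  0.1443372 ] [0.01148214 0.01185759 0.00436315] [ 0.54883556 -0.03852438  0.14485692]
```

Request:
arm_command([
  {"offset":[-0.05,-0.006,-0.05],"rot":[0.0,0.0,0.0]},
  {"offset":[-0.111,-0.012,-0.13],"rot":[0.0,0.0,0.0]},
  {"offset":[-0.111,-0.012,-0.19],"rot":[0.0,0.0,0.0]},
  {"offset":[-0.111,-0.012,-0.21],"rot":[0.0,0.0,0.0]},
  {"offset":[-0.111,-0.012,-0.21],"rot":[0.0,0.0,0.0]},
  {"offset":[-0.111,-0.012,-0.21],"rot":[0.0,0.0,0.0]},
  {"offset":[-0.111,-0.012,-0.21],"rot":[0.0,0.0,0.0]},
  {"offset":[-0.111,-0.012,-0.21],"rot":[0.0,0.0,0.0]},
])

```text
time: 14.43
tool_pos: [0.5505, -0.0393, 0.1413]
eef_rot: [0.189, 0.982, -0.0, 0.001]
force: [0.5, 1.5, -0.8]
width: 0.0426
finger_force: 41.3
```

Request:
arm_command([
  {"offset":[-0.001,0.001,-0.01],"rot":[0.0,0.0,0.0]},
  {"offset":[-0.001,0.001,-0.025],"rot":[0.0,0.0,0.0]},
  {"offset":[-0.001,0.001,-0.033],"rot":[0.0,0.0,0.0]},
])

```text
time: 14.68
tool_pos: [0.5488, -0.0388, 0.1262]
eef_rot: [0.189, 0.982, -0.0, -0.0]
force: [-0.5, -0.8, -1.2]
width: 0.0421
finger_force: 41.3
```

Position is right (0.5488, -0.0388). I lower slowly over the post.

Request:
arm_command([
  {"offset":[0.001,0.0,-0.006],"rot":[0.0,0.0,0.0]},
  {"offset":[0.001,0.0,-0.012],"rot":[0.0,0.0,0.0]},
  {"offset":[0.001,0.0,-0.018],"rot":[0.0,0.0,0.0]},
  {"offset":[0.001,0.0,-0.024],"rot":[0.0,0.0,0.0]},
  {"offset":[0.001,0.0,-0.03],"rot":[0.0,0.0,0.0]},
  {"offset":[0.001,0.0,-0.036],"rot":[0.0,0.0,0.0]},
  {"offset":[0.001,0.0,-0.04],"rot":[0.0,0.0,0.0]},
  {"offset":[0.001,0.0,-0.04],"rot":[0.0,0.0,0.0]},
])

```text
time: 15.35
tool_pos: [0.5491, -0.0389, 0.1104]
eef_rot: [0.189, 0.982, -0.0, -0.0]
force: [-0.8, -0.9, -1.5]
width: 0.0422
finger_force: 41.3
```

```bash
python3 n.py
```

```text
15.35 [ 0.54908925 -0.03887829  0.11043759] [-0.79 -0.86 -1.54] 0.04215138510299995
[1.06 1.08 1.04 1.1  1.02 1.12] [24. 25. 27. 31. 37. 42.]
[ 0.43  0.21 -1.61]
```

Request:
arm_command([
  {"offset":[0.0,0.0,-0.01],"rot":[0.0,0.0,0.0]},
  {"offset":[0.0,0.0,-0.02],"rot":[0.0,0.0,0.0]},
  {"offset":[0.0,0.0,-0.03],"rot":[0.0,0.0,0.0]},
  {"offset":[0.0,0.0,-0.04],"rot":[0.0,0.0,0.0]},
  {"offset":[0.0,0.0,-0.05],"rot":[0.0,0.0,0.0]},
  {"offset":[0.0,0.0,-0.058],"rot":[0.0,0.0,0.0]},
  {"offset":[0.0,0.0,-0.064],"rot":[0.0,0.0,0.0]},
  {"offset":[0.0,0.0,-0.07],"rot":[0.0,0.0,0.0]},
  {"offset":[0.0,0.0,-0.075],"rot":[0.0,0.0,0.0]},
  {"offset":[0.0,0.0,-0.075],"rot":[0.0,0.0,0.0]},
])

```text
time: 16.23
tool_pos: [0.5492, -0.0389, 0.0805]
eef_rot: [0.189, 0.982, 0.0, -0.0]
force: [-0.4, 0.6, -0.2]
width: 0.0422
finger_force: 41.4
```

```bash
python3 n.py
```

```text
16.2333 [ 0.54917189 -0.03888065  0.08050493] [-0.38  0.57 -0.18] 0.04216491162349863
[1.32 1.3  1.34 1.28 1.36 1.26] [27. 28. 32. 35. 43. 47.]
[-0.98  0.42 -0.04]
```

Needle at 1.31, with most of the load taken up. I release and retreat straight up.

Request:
arm_command([
  {"offset":[0.0,0.0,0.0],"rot":[0.0,0.0,0.0]},
  {"offset":[0.0,0.0,0.0],"rot":[0.0,0.0,0.0]},
  {"offset":[0.0,0.0,0.0],"rot":[0.0,0.0,0.0]},
  {"offset":[0.0,0.0,0.0],"rot":[0.0,0.0,0.0]},
  {"offset":[0.0,0.0,0.0],"rot":[0.0,0.0,0.0]},
  {"offset":[0.0,0.0,0.0],"rot":[0.0,0.0,0.0]},
], grip=0.3)

```text
time: 16.78
tool_pos: [0.5493, -0.0389, 0.0809]
eef_rot: [0.189, 0.982, -0.0, 0.0]
force: [-0.1, -0.3, 0.4]
width: 0.06
finger_force: 0.0
```

Request:
arm_command([
  {"offset":[0.0,0.0,0.03],"rot":[0.0,0.0,0.0]},
  {"offset":[0.0,0.0,0.08],"rot":[0.0,0.0,0.0]},
  {"offset":[0.0,0.0,0.15],"rot":[0.0,0.0,0.0]},
  {"offset":[0.0,0.0,0.24],"rot":[0.0,0.0,0.0]},
  {"offset":[0.0,0.0,0.33],"rot":[0.0,0.0,0.0]},
  {"offset":[0.05,0.05,0.35],"rot":[0.0,0.0,0.0]},
  {"offset":[0.12,0.1,0.35],"rot":[0.0,0.0,0.0]},
  {"offset":[0.12,0.1,0.35],"rot":[0.0,0.0,0.0]},
  {"offset":[0.12,0.1,0.35],"rot":[0.0,0.0,0.0]},
  {"offset":[0.12,0.1,0.35],"rot":[0.0,0.0,0.0]},
])

```text
time: 17.62
tool_pos: [0.5969, 0.0011, 0.2204]
eef_rot: [0.189, 0.982, -0.0, -0.0]
force: [-0.2, 0.3, -0.8]
width: 0.0598
finger_force: 0.0
```

```bash
python3 n.py; python3 - <<'E'
from h import *
p,d=snapshot("wrist");i=cv2.imread("pics/s_last.png")
a=dial("scene",i,np.array([0.43589,-0.01928,0.04729]),-.19)
cv2.imwrite("pics/fin.png",np.hstack([a,cv2.resize(p,(480,300))]))
E
```

```text
17.6167 [0.59686192 0.00107999 0.22041279] [-0.16  0.3  -0.85] 0.05978027380831417
[1.4  1.42 1.38 1.36 1.44 1.34] [45. 47. 48. 54. 55. 65.]
[-0.38  0.36  0.32]
```

View pics/fin.png

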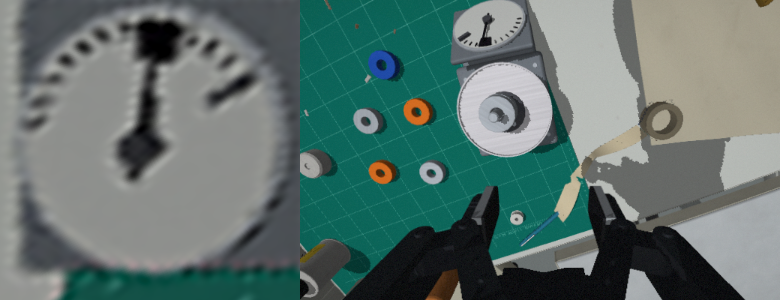

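The needle rests in the black band at about (150,60). Both rings are on the post and nothing else was touched.

```bash
python3 -c "
from cell import robot;print(robot.hand_in())"
```

```text
the job is handed in; nothing more can be done
None
```

I threaded two rings over the post, and the needle came to rest in the black band at about 1.4 rad; the job is handed in at about 18 s, with the other rings and everything else left where they lay.

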